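# Switch on the stirrer under the beaker

## Robot

A 7-joint arm with a two-finger parallel gripper is mounted at the origin on a cart in front of the work surface, level with it; the furniture and walls round the work are solid. World frame = base frame: x ahead of the robot, y to its left, z up, the work surface at z = 0. Lengths are in m, angles in degrees, forces in N, time in s.
With the tool pointing down it reaches from about 0.425 to 0.875 m from the base axis. Payload 9.9 kg.
Tool frame: the origin (TCP) lies on the centre line of the jaws, within the pads' length; the fingertips stand 17 mm ahead of it and the grasp point (between the pads) lies 2 mm behind it (bot.tip_extent is the distance from the TCP to the fingertips, in m); z points along the fingers, y is the line along which they close (so a half turn about z gives the same grasp; the last joint's range is limited). The gripper opens to 85 mm and grips with 20 to 120 N. Pads are 22 mm wide; open, the fingers measure 114 mm over their backs; the gripper's body (76 mm by 85 mm) begins 54 mm behind the grasp point. The pads swing forward as they close: fully open they stand 13 mm farther back than shut.
Start: joints at [64.928, 32.985, 1.427, 82.34, -0.859, 64.687, -3.237], TCP at [0.234, -0.633, 0.248] pointing down, gripper open.
Joint ranges: [-157.87, 157.87], [-19.46, 123.44], [-87.15, 90], [11.01, 140.99], [-62.26, 242.26], [9.8, 113.94], [-161.44, 161.44]. Speed limits (degrees/s): [127.2, 127.2, 172.46, 172.46, 180, 180, 180].

## Interface

Orientations are given as a 3x3 rotation matrix whose columns are the frame's x, y, z axes.
In Python, from workcell import bot, cams gives the robot as it stands. The module is installed in compiled form; this text tells all that it offers.
- The arm moves only by the shell command python3 -m jog 'ROWS' [FORCE]. ROWS is JSON, a list of rows, each a list of 3 entries, a list of its own where there are three numbers: the turn, a rotation vector about the tool's x, y, z in rad, then the shift along the tool's x, y, z in cm, then the finger opening in cm, from 0 to 8.54. A call has exactly 10 rows; each row shifts and turns the commanded pose from where the row before left it, along the tool's axes as they then stand; what a row does not reach is not made up. A row lasts 1/12 s, in which the tool goes at most 41.7 mm and 7.16 degrees, less where a joint would pass 70% of its speed; a pose out of reach is approached as far as the arm can. A call is refused whole if a number of a shift passes 4.17 or a number of a turn 0.125, either way. A call with a gripper value outside its range is refused whole. The fingers move at their own pace and stop on an object; FORCE is the grip in N (left out, the last holds). Time passes only in rows, so rows that do not move let the fingers close, or fill a call up. It gives the time, the measured TCP pose, the force, the opening and the grip force at its end, in the units of the state.
- bot.sense(): the state, without advancing time (a new reading comes with each control period).
- cams.snapshot(name): name is "scene" or "top" or "wrist"; returns the picture (480x640x3 uint8, red, green, blue); there is no depth.
- cams.calibration(name): a dict with "K" (3x3 intrinsics, pixels), "k1" (the pictures are not rectified: a ray, as slopes to the right and down, at radius r is drawn at 1 + k1 r^2 times it, then the intrinsics apply), "position" and "attitude" of the camera in the world. Camera axes: x right, y down, z forward; pixel columns grow to the right and rows downward; lengths in m; the calibration is good to about 2 mm. A picture is of the moment at which its call begins: read the wrist's pose just before it. calibration takes no time and is no camera call; for the wrist camera it gives the pose at the moment of the call.
- bot.finish_job(): hands the job in; it is judged then, once.
The state is a dict: "clock": time; "joints": joint angles; "qd": joint speeds; "joint_torque": joint torques, N m; "eef_pos": TCP position; "eef_rot": TCP orientation; "ft_force": force on the tool from outside, world axes, zero at the start; "moment": the same for the moment, N m; "width": finger opening in m; "grasp_force": force on a finger pad.
Only numpy, scipy, OpenCV 4.12 (cv2) and the standard library are available. Lean on these libraries where they do the work, as an engineer would, in place of code of your own. Each camera call takes 0.05 s, during which the arm holds its last target. There are 200 camera calls.

## Task

Two identical magnetic stirrers stand on the bench, both switched off, and a beaker stands on the plate of one of them. Switch that stirrer on: push down the raised front end of its rocker switch until the rocker tips over and stays down. Leave the other stirrer off and the beaker standing undisturbed where it is.

Things in the scene. Friction and masses are not known exactly. Their poses are not given: they have to be found in the camera images.
- stirrer_a_switch (a point): Switch of the stirrer that carries the beaker: grey rocker paddle, 52 mm front to back, 30 mm wide, on the stirrer's front panel. The point is fixed on the housing at the middle of the paddle's top, 62 mm above the bench. x: from the stirrer's front (robot side) to its back, z up. Push 15 to 20 mm in front of it (-x): the top there is 5 mm above this point when off, 2 mm below when on.
- stirrer_a_rocker (a joint): That rocker's angle: 0 rad off (front end, with white bar, up 8 mm; rear end, with white ring, down), 0.22 level, 0.44 rad on (front end down). Hinged across its middle. Pushing the front down takes 2 to 4 N at first, less as it goes; past the middle it tips over by itself and stays.
- stirrer_b_rocker (a joint): The same for the rocker of the other stirrer, which is empty: 0 rad off, must stay off. Each stirrer is a fixed white box 250 mm deep, 150 mm wide, panel 50 mm above the bench, with a dial 13 mm high 69 mm left (+y) of the paddle's middle.
- beaker_mid (a point): Centre, half-way up, of the loose beaker (75 mm across, 95 mm high, rim 165 mm above the bench) standing on the round aluminium plate (132 mm across, top 70 mm above the bench) of the stirrer to be switched on. The plate's centre lies 136 mm behind (+x) and 25 mm left (+y) of the switch point.
Mind the look-alikes: they are no part of the job. What is shaped like the part that bears beaker_mid but blue or yellow is not meant.

How it is judged (in metres and radians):
At the end, for the whole second after the job is handed in: The rocker of the stirrer under the beaker rests tipped on (above 0.37 rad), the other stirrer's rocker is still off (below 0.07 rad), and the beaker stands upright (within 10 degrees) within 20 mm of where it was (value of joint stirrer_a_rocker above 0.37 rad and value of joint stirrer_b_rocker below 0.07 rad and distance of beaker_mid from where it was at the start of the episode below 0.02 m and angle between beaker_mid's own z axis and vertical below 0.17 rad); the robot touches nothing.
It fails at once if the other stirrer is switched on, even for a moment (value of joint stirrer_b_rocker above 0.27 rad).
It fails at once if the beaker is tipped by more than 17 degrees (angle between beaker_mid's own z axis and vertical above 0.3 rad).
It also fails if it takes over 24 s, if anything falls off the work surface, if the arm or the gripper's body presses on something with over 40 N, if the wrist force passes 120 N, or if a joint passes its speed limit or range.

## Working session

There is one attempt and no reset: what is moved stays moved. The work goes in short steps, Python scripts to look and compute and a shell command to move; the robot and the scene stay as the last step left them, time stands still between calls to the robot, and variables do not carry over. Pictures are saved under pics/ and viewed, at most 10 in all, crops included, and the job is handed in when it is done.

```bash
mkdir -p pics; python3 - <<'E'
from workcell import bot,cams
import cv2,numpy as np
for n in("top","scene"):
    cv2.imwrite(f"pics/{n}0.png",cams.snapshot(n)[:,:,::-1]); c=cams.calibration(n); print(n,c)
s=bot.sense();print(s["clock"],s["eef_pos"],np.round(s["eef_rot"],3),s["ft_force"],s["width"],bot.tip_extent)
E
```

```text
top {'K': array([[496.31803046,   0.        , 323.83821476],
       [  0.        , 496.31803046, 230.30037564],
       [  0.        ,   0.        ,   1.        ]]), 'k1': 0.04471356837566929, 'position': array([ 0.51438653, -0.02213126,  1.09978299]), 'attitude': array([[-0.01833829, -0.99153343,  0.12855026],
       [-0.99966409,  0.01582794, -0.02052267],
       [ 0.01831423, -0.12888343, -0.99149062]])}
scene {'K': array([[490.06792478,   0.        , 315.77310717],
       [  0.        , 490.06792478, 232.34638853],
       [  0.        ,   0.        ,   1.        ]]), 'k1': -0.07968658232311109, 'position': array([0.24787762, 0.4257358 , 0.84358551]), 'attitude': array([[-7.45139587e-01, -5.24000211e-01,  4.12541845e-01],
       [-6.66908533e-01,  5.85521795e-01, -4.60865745e-01],
       [-5.84939956e-05, -6.18536988e-01, -7.85755682e-01]])}
0.1 [ 0.23374107 -0.63281974  0.24753156] [[ 0.938  0.347 -0.001]
 [ 0.347 -0.938  0.001]
 [-0.    -0.002 -1.   ]] [0.23818694 0.67695723 0.10674264] 0.08511352893205923 0.017
```

View pics/top0.png

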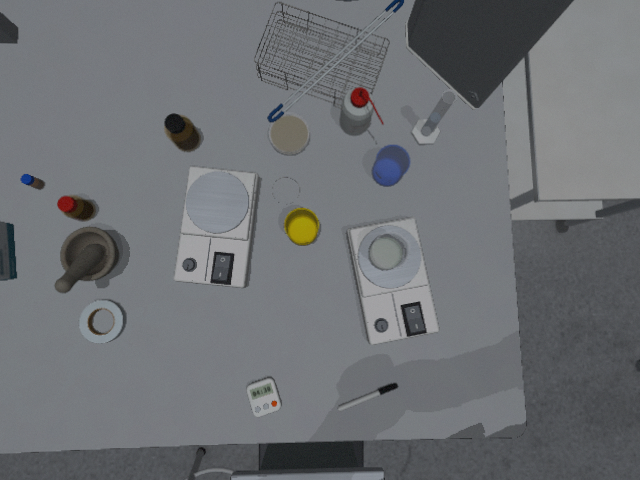

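View pics/scene0.png

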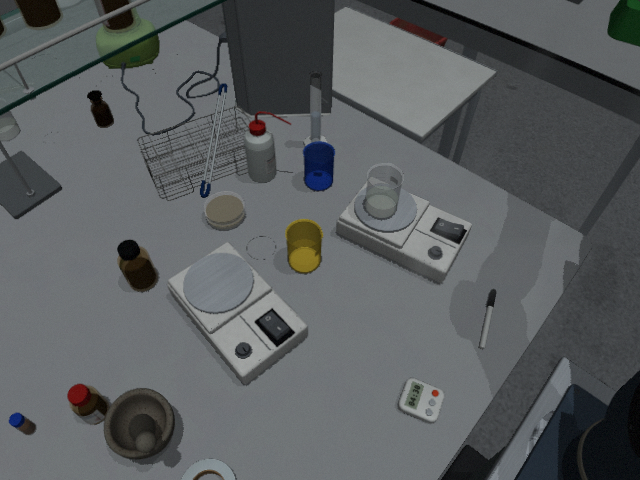

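The top view shows the beaker on the right-hand stirrer (plate about (389,257)), with its switch near (413,319). The left stirrer is empty. Next I'll measure the switch position and its direction.

```bash
cat > h.py <<'E'
import numpy as np,cv2
from workcell import bot,cams
def pt(c,u,v,z):
    p=cv2.undistortPoints(np.array([[[u,v]]],float),c["K"],np.array([c["k1"],0,0,0,0]))[0,0]
    d=c["attitude"]@np.array([p[0],p[1],1]);o=c["position"];return o+d*(z-o[2])/d[2]
E
python3 - <<'E'
from h import *
im=cv2.imread("pics/top0.png");c=cams.calibration("top");c2=cams.calibration("scene")
def blob(im,x0,y0,x1,y1,th=85):
    g=cv2.cvtColor(im[y0:y1,x0:x1],6);m=(g<th).astype(np.uint8)
    cs,_=cv2.findContours(m,0,2);k=max(cs,key=cv2.contourArea)
    r=cv2.minAreaRect(k);b=cv2.boxPoints(r)+[x0,y0];return b
b=blob(im,395,290,432,345);print(b)
P=np.array([pt(c,*q,.054) for q in b]);print(P.round(4),P.mean(0),np.linalg.norm(P[1]-P[0]),np.linalg.norm(P[2]-P[1]))
im2=cv2.imread("pics/scene0.png");b2=blob(im2,425,208,472,245);print(b2)
Q=np.array([pt(c2,*q,.054) for q in b2]);print(Q.round(4),Q.mean(0))
# stirrer outline (white), top
g=cv2.cvtColor(im,6);m=(g[205:350,340:445]>150).astype(np.uint8);m=cv2.morphologyEx(m,3,np.ones((25,25)))
k=max(cv2.findContours(m,0,2)[0],key=cv2.contourArea);r=cv2.boxPoints(cv2.minAreaRect(k))+[340,205];print(r)
R=np.array([pt(c,*q,.05) for q in r]);print(R.round(4))
A=cv2.resize(im[270:350,350:450],None,fx=4,fy=4,interpolation=2);B=cv2.resize(im2[195:275,400:500],None,fx=4,fy=4,interpolation=2)
cv2.imwrite("pics/z.png",np.hstack([A,B]))
s=bot.sense()
E
```

```text
[[400.1073122  304.83414841]
 [419.29755783 300.72195053]
 [426.07316971 332.341465  ]
 [406.88292313 336.45366287]]
[[ 0.4907 -0.2     0.054 ]
 [ 0.4985 -0.2405  0.054 ]
 [ 0.4336 -0.2515  0.054 ]
 [ 0.426  -0.2114  0.054 ]] [ 0.46219262 -0.22584364  0.054     ] 0.04119306974700048 0.06578323799069702
[[429.25773048 230.67010307]
 [436.76288795 213.78350544]
 [467.5670166  227.47422981]
 [460.06185913 244.3608284 ]]
[[ 0.4907 -0.1969  0.054 ]
 [ 0.5044 -0.2462  0.054 ]
 [ 0.4354 -0.2578  0.054 ]
 [ 0.424  -0.2092  0.054 ]] [ 0.46363293 -0.22754343  0.054     ]
[[337.98500824 230.54459763]
 [418.2818222  208.84275436]
 [452.61130524 335.86181641]
 [372.31449127 357.56365967]]
[[ 0.6495 -0.074   0.05  ]
 [ 0.6938 -0.2477  0.05  ]
 [ 0.4253 -0.3071  0.05  ]
 [ 0.3844 -0.1389  0.05  ]]
```

View pics/z.png

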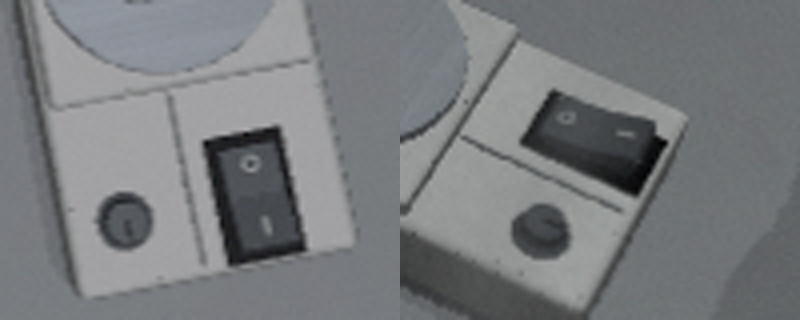

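The crops show the paddle with its bar end up (off) and the dark frame matching in both views. Its centre is about (0.463, -0.2265), with yaw about 10°. The push point is about (0.446, -0.2295). I'll close the fingers and move above it.

```bash
python3 -m jog '[[[0,0,0],[1.7,-1.52,0],0],[[0,0,0],[1.7,-1.52,0],0],[[0,0,0],[1.7,-1.52,0],0],[[0,0,0],[1.7,-1.52,0],0],[[0,0,0],[1.7,-1.52,0],0],[[0,0,0],[1.7,-1.52,0],0],[[0,0,0],[1.7,-1.52,0],0],[[0,0,0],[1.7,-1.52,0],0],[[0,0,0],[1.7,-1.52,0],0],[[0,0,0],[1.7,-1.52,0],0]]' 20
python3 -m jog '[[[0,0,0],[1.7,-1.52,0],0],[[0,0,0],[1.7,-1.52,0],0],[[0,0,0],[1.7,-1.52,0],0],[[0,0,0],[1.7,-1.52,0],0],[[0,0,0],[1.7,-1.52,0],0],[[0,0,0],[1.7,-1.52,0],0],[[0,0,0],[1.7,-1.52,0],0],[[0,0,0],[1.7,-1.52,0],0],[[0,0,0.09],[1.7,-1.52,0],0],[[0,0,0.09],[0,0,0],0]]'
python3 -m jog '[[[0,0,0],[0,0,0],0],[[0,0,0],[0,0,0],0],[[0,0,0],[0,0,0],0],[[0,0,0],[0,0,0],0],[[0,0,0],[0,0,0],0],[[0,0,0],[0,0,0],0],[[0,0,0],[0,0,0],0],[[0,0,0],[0,0,0],0],[[0,0,0],[0,0,0],0],[[0,0,0],[0,0,0],0]]'
cat > w.py <<'E'
from h import *
import sys
s=bot.sense();R=s["eef_rot"];p=s["eef_pos"]
d=np.array([.446,-.2295,.10+.017])-p
print(s["clock"],p.round(4),R.round(3),"shift to tip z .10 (cm):",(R.T@d*100).round(2),s["ft_force"].round(2),s["width"])
c=cams.calibration("wrist");im=cams.snapshot("wrist")[:,:,::-1].copy();cv2.imwrite("pics/w%s.png"%sys.argv[1],im)
w2c=c["attitude"].T
for P in([.463,-.2265,.062],[.446,-.2295,.067]):
    q=w2c@(np.array(P)-c["position"]);x=q[:2]/q[2];x=x*(1+c["k1"]*(x@x));print(P,(c["K"]@[*x,1])[:2])
E
python3 w.py 1
```

```text
clock: 0.93
eef_pos: [0.3409, -0.4305, 0.248]
eef_rot: [[0.938, 0.346, -0.0], [0.346, -0.938, 0.0], [-0.0, -0.001, -1.0]]
ft_force: [1.2, 0.3, 0.9]
width: 0.0002
grasp_force: 0.0
clock: 1.77
eef_pos: [0.439, -0.2458, 0.2481]
eef_rot: [[0.985, 0.175, 0.001], [0.175, -0.985, 0.002], [0.001, -0.002, -1.0]]
ft_force: [0.7, 0.0, 0.5]
width: -0.0004
grasp_force: 0.0
clock: 2.6
eef_pos: [0.4368, -0.2504, 0.2483]
eef_rot: [[0.985, 0.173, 0.0], [0.173, -0.985, 0.0], [0.0, 0.0, -1.0]]
ft_force: [-0.6, 0.2, 0.2]
width: -0.0
grasp_force: 0.0
2.6 [ 0.4368 -0.2504  0.2483] [[ 0.985  0.173  0.   ]
 [ 0.173 -0.985  0.   ]
 [ 0.     0.    -1.   ]] shift to tip z .10 (cm): [ 1.27 -1.9  13.13] [-0.58  0.2   0.23] -1.3689788155300004e-06
[0.463, -0.2265, 0.062] [300.07340434 185.13803017]
[0.446, -0.2295, 0.067] [300.07638829 205.72049886]
```

View pics/w1.png

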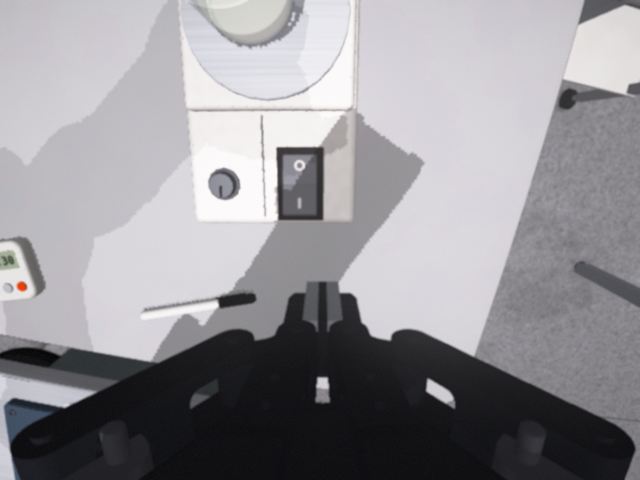

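The wrist view shows the paddle centred at about (300,183) with its bar at (300,204). The predictions were (300,185) and (300,206), so the estimate holds and the yaw is aligned. Descending.

```bash
python3 -m jog '[[[0,0,0],[0.64,-0.95,1.3],0],[[0,0,0],[0.63,-0.95,1.3],0],[[0,0,0],[0,0,1.8],0],[[0,0,0],[0,0,1.8],0],[[0,0,0],[0,0,1.8],0],[[0,0,0],[0,0,1.8],0],[[0,0,0],[0,0,1.8],0],[[0,0,0],[0,0,1.5],0],[[0,0,0],[0,0,0],0],[[0,0,0],[0,0,0],0]]'
python3 w.py 2
```

```text
clock: 3.48
eef_pos: [0.4458, -0.2293, 0.117]
eef_rot: [[0.985, 0.173, -0.001], [0.173, -0.985, 0.001], [-0.001, -0.001, -1.0]]
ft_force: [-0.7, 0.7, 1.3]
width: 0.0003
grasp_force: 0.0
3.4833 [ 0.4458 -0.2293  0.117 ] [[ 0.985  0.173 -0.001]
 [ 0.173 -0.985  0.001]
 [-0.001 -0.001 -1.   ]] shift to tip z .10 (cm): [0.02 0.02 0.  ] [-0.65  0.67  1.35] 0.00031716175485755054
[0.463, -0.2265, 0.062] [322.30745896 239.52148719]
[0.446, -0.2295, 0.067] [322.35224263 273.76519823]
```

View pics/w2.png

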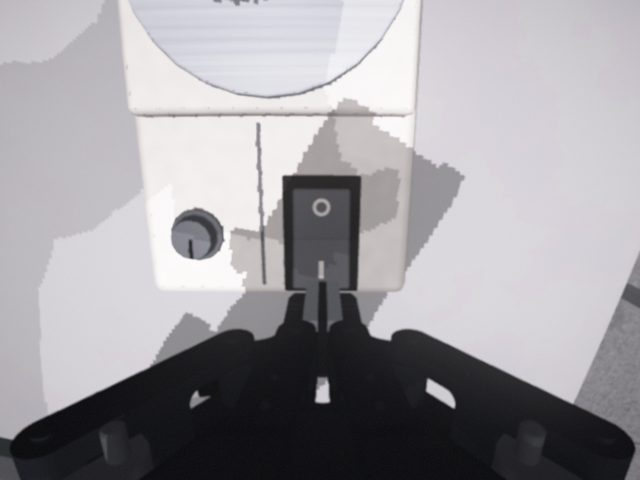

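The paddle middle is at (322,238), with the fingers centred on the bar end. Pushing down gently now.

```bash
python3 -m jog '[[[0,0,0],[0,0,0.8],0],[[0,0,0],[0,0,0.8],0],[[0,0,0],[0,0,0.7],0],[[0,0,0],[0,0,0.5],0],[[0,0,0],[0,0,0.4],0],[[0,0,0],[0,0,0.3],0],[[0,0,0],[0,0,0.3],0],[[0,0,0],[0,0,0.2],0],[[0,0,0],[0,0,0],0],[[0,0,0],[0,0,0],0]]'
```

```text
clock: 4.37
eef_pos: [0.4458, -0.2295, 0.0777]
eef_rot: [[0.985, 0.173, -0.0], [0.173, -0.985, -0.0], [-0.0, 0.0, -1.0]]
ft_force: [-3.7, 0.7, 8.2]
width: 0.0001
grasp_force: 4.5
```

```bash
python3 -m jog '[[[0,0,0],[0,0,-0.5],0],[[0,0,0],[0,0,-1.5],0],[[0,0,0],[0,0,-2],0],[[0,0,0],[0,0,-2],0],[[0,0,0],[0,0,-2],0],[[0,0,0],[0,0,-2],0],[[0,0,0],[-1,0,-2],0],[[0,0,0],[-1,0,-2],0],[[0,0,0],[0,0,0],0],[[0,0,0],[0,0,0],0]]'
python3 w.py 3; python3 - <<'E'
from h import *
im=cams.snapshot("scene")[:,:,::-1];a=cv2.imread("pics/scene0.png")
f=lambda i:cv2.resize(i[150:280,330:480],(400,347),interpolation=2)
w=cv2.resize(cv2.imread("pics/w3.png")[60:240,180:380],(385,347))
cv2.imwrite("pics/c.png",np.hstack([f(im),w]))
E
```

```text
clock: 5.2
eef_pos: [0.4267, -0.2333, 0.2184]
eef_rot: [[0.985, 0.172, 0.003], [0.172, -0.985, -0.001], [0.002, 0.002, -1.0]]
ft_force: [-0.2, -0.1, -0.4]
width: 0.0003
grasp_force: 0.0
5.2 [ 0.4267 -0.2333  0.2184] [[ 0.985  0.172  0.003]
 [ 0.172 -0.985 -0.001]
 [ 0.002  0.002 -1.   ]] shift to tip z .10 (cm): [ 1.94 -0.06 10.14] [-0.19 -0.09 -0.42] 0.0002856148474019061
[0.463, -0.2265, 0.062] [321.00657756 181.3783555 ]
[0.446, -0.2295, 0.067] [321.06579941 204.19023036]
```

View pics/c.png

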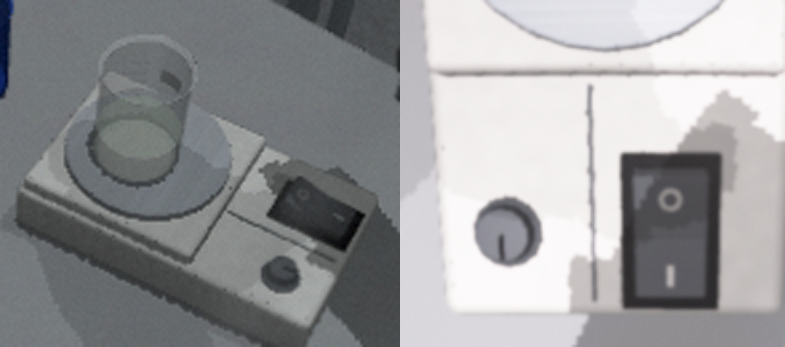

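The beaker is standing. The left crop is too dark and shadowed to be sure about the paddle, so I'll compare enlarged before and after crops with the contrast raised.

```bash
python3 - <<'E'
from h import *
im=cams.snapshot("scene")[:,:,::-1];a=cv2.imread("pics/scene0.png")
b=cv2.imread("pics/w1.png")[130:235,260:340];w=cv2.imread("pics/w3.png")[130:235,281:361]
f=lambda i:np.clip(cv2.resize(i,(395,298),interpolation=2).astype(float)*2,0,255).astype(np.uint8)
g=lambda i:f(i[203:251,420:478])
cv2.imwrite("pics/d.png",np.vstack([np.hstack([g(a),g(im)]),np.hstack([f(b),f(w)])]))
E
```

```text
(no output)
```

View pics/d.png

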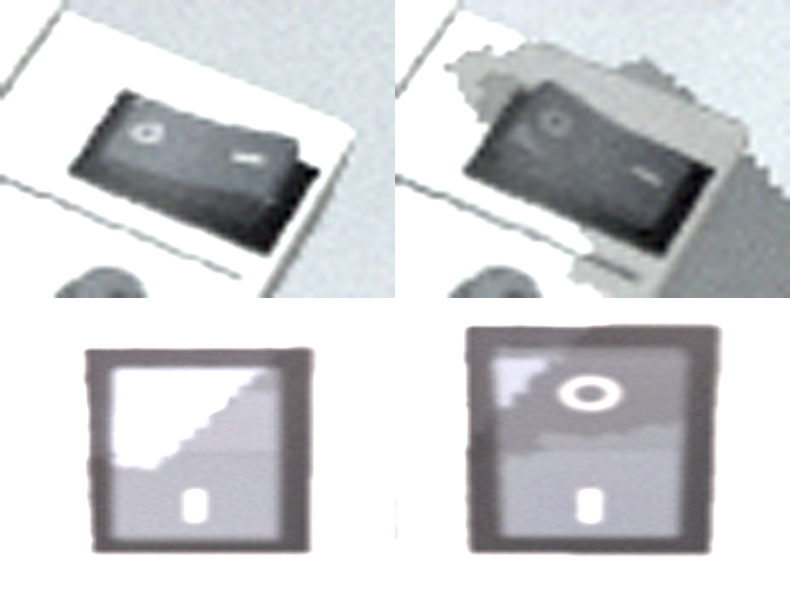

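The scene crop (top right) shows the front end down and the ring end raised, so the rocker has tipped on. The robot is clear, so I'm handing in.

```bash
python3 -c "
from workcell import bot
print(bot.finish_job())"
```

```text
the job is handed in; nothing more can be done
None
```

The stirrer under the beaker is switched on: the camera shows its rocker tipped and staying down, and the beaker standing. The arm never went near the other stirrer, and the job is handed in, but no verdict came back.

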